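# Sniff a chamber's gasket, then hold the wand in the reference port

### The arm

A 6-joint arm with a two-finger parallel gripper is mounted at the origin on the work surface. World frame = base frame: x ahead of the robot, y to its left, z up, the work surface at z = 0. Lengths are in m, angles in rad, forces in N, time in s.
With the tool pointing down it reaches from about 0.3 to 0.875 m from the base axis. Payload 6.4 kg.
Tool frame: the origin (TCP) lies between the finger pads; the fingertips stand 22 mm ahead of it and the grasp point (between the pads) lies 3 mm ahead of it; z points along the fingers, y is the line along which they close (so a half turn about z gives the same grasp; the last joint's range is limited). The gripper opens to 85 mm and grips with 20 to 120 N. Pads are 22 mm wide; open, the fingers measure 114 mm over their backs; the gripper's body (76 mm by 85 mm) begins 54 mm behind the grasp point. The pads swing forward as they close: fully open they stand 13 mm farther back than shut.
Start: joints at [0.911, 0.181, 1.607, -0, 1.354, -0.206], TCP at [0.252, 0.517, 0.224] pointing down, gripper open.
Joint ranges: [-2.99, 2.99], [-0.89, 2.07], [0.3, 2.58], [-1.14, 4.28], [0, 2.63], [-3.12, 3.12]. Speed limits (rad/s): [2.57, 2.57, 3.01, 3.14, 3.14, 3.14].

### API

Orientations are given as a unit quaternion [w, x, y, z].
In Python, from bench import ctrl, imaging, workorder gives the robot as it stands.
- The arm moves only by the shell command python3 -m pendant 'ROWS' [OPENING]. ROWS is JSON, a list of rows, each a list of 4 numbers: the shift along the tool's x, y, z in cm, then the turn about the tool's z in degrees. In form: [[dx, dy, dz, roll], ...]. A call has 1 to 12 rows; each row is the pose to reach, as a shift and turn from the pose commanded when the call began, along the tool's axes at that moment; what a row does not reach only later rows make up. A row lasts 1/12 s, in which the tool goes at most 41.7 mm and 7.16 degrees, less where a joint would pass 70% of its speed; a pose out of reach is approached as far as the arm can. A call with a gripper value outside its range is refused whole. OPENING is the opening, from 0 (shut) to 1 (fully open), set as the call begins (- or left out, the last holds). The fingers move at their own pace and stop on an object; the grip force is fixed at half the most. Time passes only in rows, so rows that repeat a pose let the fingers close. It gives the time, the measured TCP pose, the force, the opening and the grip force at its end, in the units of the state.
- ctrl.get_obs(): the state, without advancing time (a new reading comes with each control period).
- imaging.camera(name): name is "side" or "top"; returns the picture (480x640x3 uint8, red, green, blue); there is no depth.
- imaging.camera_info(name): a dict with "K" (3x3 intrinsics, pixels), "T" (4x4, takes a point from camera to world coordinates). Camera axes: x right, y up, looking along -z (the intrinsics and any distortion apply to the point x, -y, -z); pixel columns grow to the right and rows downward; lengths in m; the calibration is good to about 2 mm. A picture is of the moment at which its call begins. camera_info takes no time and is no camera call.
- workorder.hand_in(): hands the job in; it is judged then, once.
The state is a dict: "time_s": time; "q": joint angles; "dq": joint speeds; "joint_efforts": joint torques, N m; "eef_pos": TCP position; "eef_rot": TCP orientation; "wrist_force": force on the tool from outside, world axes, zero at the start; "torque": the same for the moment, N m; "opening": opening from 0.0 (shut) to 1.0 (fully open); "grasp_force": force on a finger pad.
Only numpy, scipy, OpenCV 4.12 (cv2) and the standard library are available. Lean on these libraries where they do the work, as an engineer would, in place of code of your own. Each camera call takes 0.05 s, during which the arm holds its last target. There are 200 camera calls.

### The job

Leak-check the sample chamber: take the sniffer wand out of its stand and, starting at the corner beside the brass fitting, guide its tip slowly (about 3 cm a second) along the black gasket line, just above it or touching it lightly, down that whole long side, round the corner and along the short side to the third corner. Then set the wand's tip in the spring-loaded dish on top of the leak detector, press the dish about half-way down (6 mm of its 12 mm, never to the bottom) and keep it there at least 3 seconds; finish while still holding the wand pressed like that. Leave the jar, the bottle and the small white cup where they are.

Things in the scene. Friction and masses are not known exactly. Their poses are not given: they have to be found in the camera images.
- wand_grip (a point): sniffer wand, 90 g: black square handle 22 x 22 mm, 80 mm long, a thin steel probe (7 mm thick, 45 mm long) out of its lower end. Starts upright in its stand, probe down, 1.5 mm play each side. Point on its axis 50 mm above the handle's lower end, 30 mm below its top, 100 mm above the bench at the start: grip here from above. z up the handle; x, y normal to its flat sides
- wand_tip (a point): the very end of the wand's probe (a ball of 8 mm diameter), 95 mm below wand_grip along the wand's axis
- stand: the wand's stand: fixed white plastic block, 80 x 80 mm foot 50 mm high, with a 60 x 60 mm collar up to 64 mm; square socket from above, 66 mm of the handle stand out of it. The wand comes out straight up, clear once its tip is 64 mm above the bench. Origin under its centre on the bench, z up. Stand and leak detector may swap sides
- chamber: sample chamber: fixed aluminium box 140 (x) x 210 (y) x 50 (z) mm, white cover plate flush in its top, framed by a black rubber gasket line 4 mm wide, a rectangle of 80 (x) x 150 (y) mm centred on the flat top. One brass hose fitting, 14 mm across, 18 mm high, stands outside one corner at (-58, 93) mm. Origin under its centre on the bench
- seam0 (a point): point on the gasket line in the chamber's top face (50 mm above the bench): the corner nearest the brass fitting, where the check starts (chamber frame -40, 75 mm)
- seam1 (a point): point on the gasket line in the chamber's top face (50 mm above the bench): a quarter along the long side (-40, 37.5 mm)
- seam2 (a point): point on the gasket line in the chamber's top face (50 mm above the bench): half-way along the long side (-40, 0 mm)
- seam3 (a point): point on the gasket line in the chamber's top face (50 mm above the bench): three quarters along the long side (-40, -37.5 mm)
- seam4 (a point): point on the gasket line in the chamber's top face (50 mm above the bench): the second corner (-40, -75 mm)
- seam5 (a point): point on the gasket line in the chamber's top face (50 mm above the bench): half-way along the short side (0, -75 mm)
- seam6 (a point): point on the gasket line in the chamber's top face (50 mm above the bench): the third corner, where the check ends (40, -75 mm)
- analyser: the leak detector: fixed white box with black rubber ends, 222 (x) x 154 (y) mm, top face at 72 mm, ends 78 mm high, a dark green screen on the top's far half (+x), and the reference port on its near half, at (-35, 0) mm. Origin under its centre on the bench.
- port_dish (a point): centre of the floor of the reference port's dish, which faces up: a steel dish 28 mm across, flat floor about 22 mm across inside a rim 4 mm high, on a stem above a dark collar. The floor is 102 mm above the bench when free, and the point moves down with the plunger. z up.
- plunger (a joint): how far the dish is pressed down, m: 0 free, 0.012 at its stop. A spring pushes it up with about 2 N when free, about 6 N at 0.006 and 9.6 N at 0.012; it springs back when let go.
- jar_mid (a point): bystander: glass jar with a steel lid, 84 mm across, 130 mm high; point on its axis 65 mm up
- amber_mid (a point): bystander: amber glass bottle with a white cap, 80 mm across, 160 mm high; point on its axis 80 mm up
- cup_mid (a point): bystander: small open white plastic cup, 56 mm across, 40 mm high; point on its axis 20 mm up
Things that resemble listed ones, but are neither listed nor needed, are in the scene too. Of the things that look like the part that bears wand_grip, the larger one is meant.

How it is judged:
On the way, in this order (a step that is already met when the one before it is completed fails the run):
1. the wand is lifted clear of its stand in the gripper (height (world z) of wand_tip above 0.066 m and contact force between the fingers and wand above 2 N), for 0.1 s.
2. the wand's tip passes slowly within 10 mm of the first corner, beside the brass fitting (distance between wand_tip and seam0 below 0.01 m and contact force between the fingers and wand above 2 N), for 0.15 s.
3. the wand's tip passes slowly within 10 mm of a quarter of the way along the long side (distance between wand_tip and seam1 below 0.01 m and contact force between the fingers and wand above 2 N), for 0.15 s.
4. the wand's tip passes slowly within 10 mm of half-way along the long side (distance between wand_tip and seam2 below 0.01 m and contact force between the fingers and wand above 2 N), for 0.15 s.
5. the wand's tip passes slowly within 10 mm of three quarters along the long side (distance between wand_tip and seam3 below 0.01 m and contact force between the fingers and wand above 2 N), for 0.15 s.
6. the wand's tip passes slowly within 10 mm of the second corner (distance between wand_tip and seam4 below 0.01 m and contact force between the fingers and wand above 2 N), for 0.15 s.
7. the wand's tip passes slowly within 10 mm of half-way along the short side (distance between wand_tip and seam5 below 0.01 m and contact force between the fingers and wand above 2 N), for 0.15 s.
8. the wand's tip passes slowly within 10 mm of the third corner, where the check ends (distance between wand_tip and seam6 below 0.01 m and contact force between the fingers and wand above 2 N), for 0.15 s.
9. the wand's tip keeps the port's dish pressed 3.5 to 8.5 mm down for 3 s (value of joint plunger between 0.0035 and 0.0085 m and contact force between wand and plunger above 2 N and contact force between each of the arm, the fingers and plunger below 0.3 N and distance between wand_tip and port_dish below 0.013 m and contact force between the fingers and wand above 2 N), for 3 s.
At the end, for the whole second after the job is handed in: The gripper holds the wand (tilted less than 0.6 rad) and its tip, in the port's dish (within 13 mm of the middle of its floor), keeps the dish pressed down 3.5 to 8.5 mm with more than 2 N, no part of the robot touching the dish, through the last second (all of step 9 and angle between wand_tip's own z axis and vertical below 0.6 rad); the arm keeps its last pose, push and grip.
It fails at once if the glass jar is shoved or toppled (distance of jar_mid from where it was at the start of the episode above 0.03 m).
It fails at once if the amber bottle is shoved or toppled (distance of amber_mid from where it was at the start of the episode above 0.03 m).
It fails at once if the white cup is shoved or toppled (distance of cup_mid from where it was at the start of the episode above 0.03 m).
It fails at once if the wand is pressed hard on the chamber (over 25 N) (contact force between wand and chamber above 25 N).
It fails at once if the port's plunger is pushed down to its stop (value of joint plunger above 0.0115 m).
It also fails if it takes over 72 s, if anything falls off the work surface, if the arm or the gripper's body presses on something with over 40 N, if the wrist force passes 120 N, or if a joint passes its speed limit or range.

## Working session

There is one attempt and no reset: what is moved stays moved. The work goes in short steps, Python scripts to look and compute and a shell command to move; the robot and the scene stay as the last step left them, time stands still between calls to the robot, and variables do not carry over. Pictures are saved under pics/ and viewed, at most 12 in all, crops included, and the job is handed in when it is done.

```bash
mkdir -p pics
python3 - <<'E'
from bench import ctrl, imaging
import cv2,numpy as np
for n in("top","side"):
    im=imaging.camera(n);cv2.imwrite(f"pics/{n}0.png",im[:,:,::-1]);i=imaging.camera_info(n);print(n,i)
print(ctrl.get_obs())
E
```

```text
top {'K': array([[480.3606003 ,   0.        , 311.9092514 ],
       [  0.        , 480.3606003 , 241.38397205],
       [  0.        ,   0.        ,   1.        ]]), 'T': array([[ 0.02916273,  0.9943822 , -0.10175248,  0.50189682],
       [-0.99915173,  0.03195994,  0.02596903, -0.03082734],
       [ 0.02907514,  0.10090884,  0.99447074,  1.13979798],
       [ 0.        ,  0.        ,  0.        ,  1.        ]])}
side {'K': array([[490.53295861,   0.        , 316.10953069],
       [  0.        , 490.53295861, 232.89578941],
       [  0.        ,   0.        ,   1.        ]]), 'T': array([[ 0.993788  ,  0.06826053, -0.08789712,  0.53076928],
       [-0.11113653,  0.65013629, -0.75164585, -0.76222851],
       [ 0.00583737,  0.75674521,  0.65368388,  0.70411326],
       [ 0.        ,  0.        ,  0.        ,  1.        ]])}
{'time_s': 0.1, 'q': array([ 9.10674670e-01,  1.81470439e-01,  1.60788353e+00,  6.03805523e-06,
        1.35379353e+00, -2.06292966e-01]), 'dq': array([ 0.00049167, -0.00161893, -0.00233302,  0.00026209, -0.00086752,
       -0.00035211]), 'joint_efforts': array([ 6.88600139e-04, -4.45874834e+01, -3.52237952e+01, -1.77904612e-04,
        4.15454357e-03, -5.52793063e-05]), 'eef_pos': array([0.25175552, 0.51640796, 0.222984  ]), 'eef_rot': array([-3.29025707e-04,  2.24972612e-01,  9.74364777e-01, -7.04371612e-04]), 'wrist_force': array([ 0.61584984, -0.38494589, -0.3610526 ]), 'torque': array([ 0.00668054,  0.01145594, -0.02913934]), 'grasp_force': 0.0, 'opening': 1.0000986199719777}
```

View pics/top0.png

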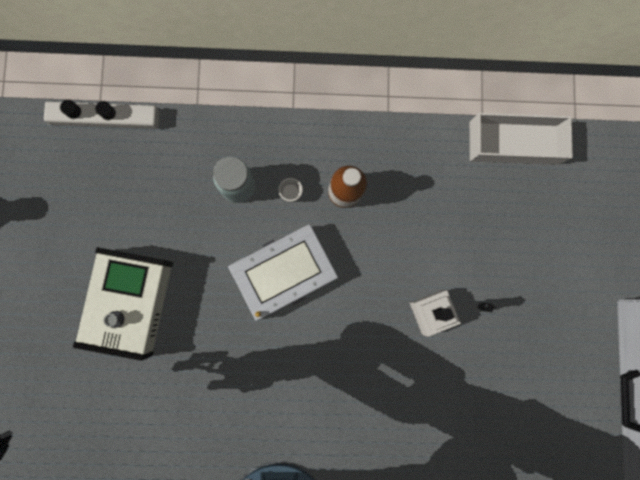

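View pics/side0.png

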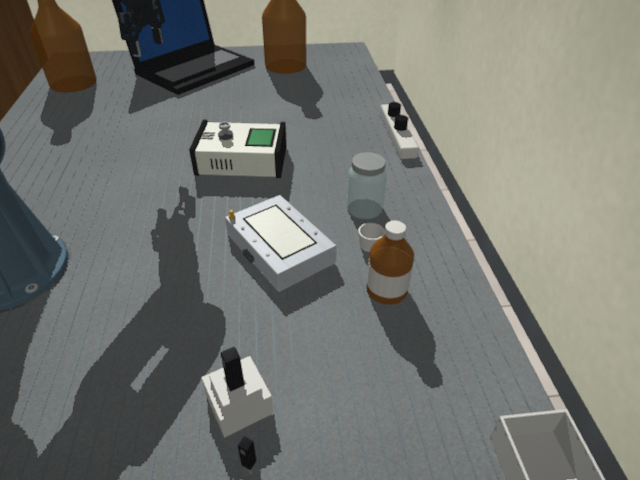

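The top view shows the wand's handle at about (443,314) in its stand at (435,313). The chamber is at (283,272), with the brass fitting at (260,314) and the gasket corners near (262,302), (322,270), (306,242) and (246,273). The port is at (115,319). The side view agrees: handle top (231,353), fitting (232,215), dish (225,128).

```bash
cat > h.py <<'E'
import cv2,numpy as np
from bench import ctrl,imaging
from scipy.spatial.transform import Rotation as R
def ray(n,p):
    i=imaging.camera_info(n);K,T=i["K"],i["T"]
    d=T[:3,:3]@np.array([(p[0]-K[0,2])/K[0,0],-(p[1]-K[1,2])/K[1,1],-1]);return T[:3,3],d
def onz(n,p,z):
    o,d=ray(n,p);return o+d*(z-o[2])/d[2]
def proj(n,X):
    i=imaging.camera_info(n);K,T=i["K"],i["T"];c=T[:3,:3].T@(np.array(X)-T[:3,3])
    return np.array([K[0,2]+K[0,0]*c[0]/-c[2],K[1,2]-K[1,1]*c[1]/-c[2]])
def tri(pt,ps):
    a,d=ray("top",pt);b,e=ray("side",ps)
    s=np.linalg.lstsq(np.c_[d,-e],b-a,rcond=None)[0];x,y=a+d*s[0],b+e*s[1];return (x+y)/2,np.linalg.norm(x-y)
def blob(m,roi):
    x0,y0,x1,y1=roi;z=np.zeros(m.shape,np.uint8);z[y0:y1,x0:x1]=m[y0:y1,x0:x1]
    c=max(cv2.findContours(z,0,1)[0],key=cv2.contourArea);return c
def tool():
    o=ctrl.get_obs();w,x,y,z=o["eef_rot"];return o["eef_pos"],R.from_quat([x,y,z,w]).as_matrix(),o
E
python3 - <<'E'
from h import *
np.set_printoptions(precision=4,suppress=True)
t=cv2.imread("pics/top0.png");s=cv2.imread("pics/side0.png")
def show(n,img,m,roi,z):
    c=blob(m.astype(np.uint8),roi);r=cv2.minAreaRect(c);b=cv2.boxPoints(r)
    print(n,"area",cv2.contourArea(c),"ctr",r[0]);P=np.array([onz(n,p,z)[:2] for p in b])
    print(" corners",P.tolist(),"mean",P.mean(0),"sides",np.linalg.norm(np.diff(P,axis=0),axis=1));return P
g=t.min(2);gs=s.min(2)
# white plate (yellowish white)
for n,im,roi in(("top",t,(235,232,335,312)),("side",s,(235,195,325,265))):
    hsv=cv2.cvtColor(im,cv2.COLOR_BGR2HSV)
    m=(im[:,:,2].astype(int)-im[:,:,0]>12)&(im[:,:,2]>150)
    show(n,im,m,roi,.05)
    hs=cv2.inRange(hsv,(8,120,60),(30,255,255))>0
    rr=(250,305,272,325) if n=="top" else (222,203,242,225)
    c=blob(hs.astype(np.uint8),rr);u=cv2.minAreaRect(c)[0];print(" fitting",u,onz(n,u,.059))
for n,im,roi,z in(("top",t,(428,300,460,328),.13),("side",s,(215,340,250,395),.097)):
    show(n,im,im.max(2)<45,roi,z)
show("top",t,(g>130),(400,280,470,340),.06)
cv2.imwrite("pics/c1.png",np.hstack([cv2.resize(t[280:345,400:465],(400,400),interpolation=0),cv2.resize(t[295:345,90:140],(400,400),interpolation=0)]))
cv2.imwrite("pics/c2.png",np.hstack([cv2.resize(s[335:440,195:275],(400,525),interpolation=0),cv2.resize(s[110:160,205:245],(400,525),interpolation=0)]))
E
```

```text
top area 2045.0 ctr (282.5907897949219, 271.6751403808594)
 corners [[0.5401045255424057, 0.08673367445359212], [0.6113495098216276, -0.039956475812213565], [0.5447160572602409, -0.07700856249711802], [0.4744838223963363, 0.04936969794753376]] mean [0.5427 0.0048] sides [0.1453 0.0762 0.1446]
 fitting (257.5, 313.5) [0.4477 0.0571 0.059 ]
side area 263.5 ctr (281.29522705078125, 233.6517791748047)
 corners [[0.4829126532683234, 0.026346811934538028], [0.5327745755213277, 0.10370587632250428], [0.6108371907927851, -0.03532190563772375], [0.5611120935065581, -0.09868093940560407]] mean [ 0.5469 -0.001 ] sides [0.092  0.1594 0.0805]
 fitting (231.5, 214.0) [0.4474 0.0585 0.059 ]
top area 144.0 ctr (443.0, 314.0)
 corners [[0.4708293095456008, -0.317662424067175], [0.4718987408463922, -0.35577438412655105], [0.4511059293347541, -0.35576364726518], [0.45006131431581825, -0.3177314901104153]] mean [ 0.461  -0.3367] sides [0.0381 0.0208 0.038 ]
side area 469.5 ctr (232.73077392578125, 370.1538391113281)
 corners [[0.442405986938008, -0.3185778189958078], [0.46682599279464176, -0.31526034004130854], [0.4777490150655255, -0.3791435236781131], [0.4548345879917668, -0.3818662125403822]] mean [ 0.4605 -0.3487] sides [0.0246 0.0648 0.0231]
top area 997.5 ctr (434.4655456542969, 313.4137878417969)
 corners [[0.47984423302790447, -0.28168085201453147], [0.5147685444404856, -0.36396497040385245], [0.4379640656546151, -0.39551149567531485], [0.40366468873222733, -0.3135911745950177]] mean [ 0.4591 -0.3387] sides [0.0894 0.083  0.0888]
```

View pics/c1.png

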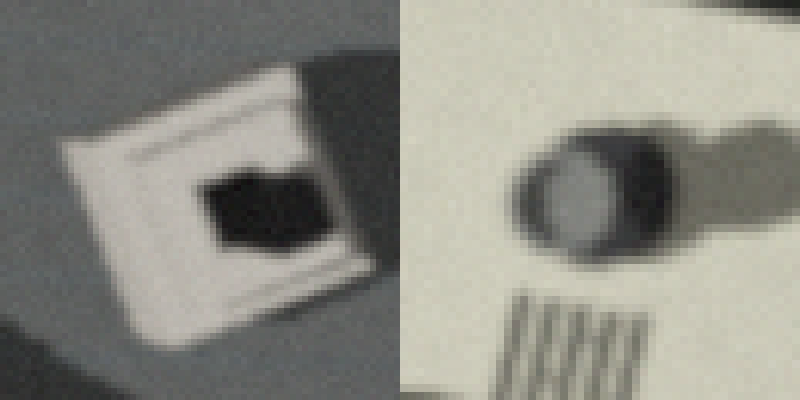

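View pics/c2.png

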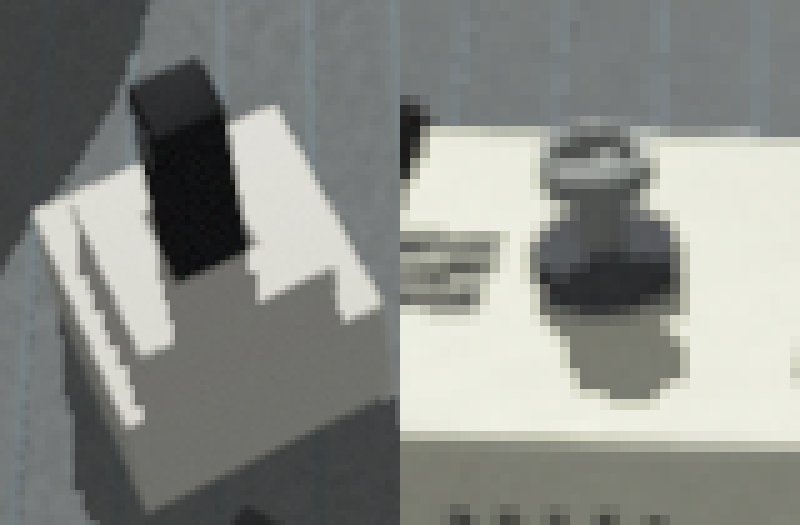

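The crops show the handle top's corners in the side view at about (221,352), (235,347), (239.4,356) and (225,362.6). The dish rim's centre is near (110.8,320.5) in the top view and (224.6,124.5) in the side view.

Run:
```python
from h import *
np.set_printoptions(precision=4,suppress=True)
C=np.array([onz("side",p,.13) for p in((221,352),(235,347),(239.4,356),(225,362.6))]);print(C,C.mean(0))
e=C[1]-C[0]+C[2]-C[3];print("yaw",np.degrees(np.arctan2(e[1],e[0])))
for p in((110.8,320.5),(112.2,320)):print("dish",tri(p,(224.6,124.5)),onz("top",p,.106),onz("side",(224.6,124.5),.106))
# handle yaw in top: proj test
for c in((.459,-.338),(.461,-.337)):
  for z in(.13,.064):print(c,z,proj("top",(*c,z)),proj("side",(*c,z)))
# gasket frame
P=np.array([[.5401,.0867],[.6113,-.03996],[.5447,-.0770],[.4745,.0494]]);c=P.mean(0)
l=P[1]-P[0]+P[2]-P[3];a=np.arctan2(l[1],l[0]);yw=np.degrees(a)+90;print("chamber",c,yw)
r=R.from_euler('z',yw,degrees=True).as_matrix()[:2,:2]
print("fit pred",c+r@[-.058,.093])
for q in((-40,75),(-40,-75),(40,-75),(40,75)):X=c+r@np.array(q)/1000;print(q,X,proj("top",(*X,.05)),proj("side",(*X,.05)))
p,M,o=tool();print(p,M)
```

```text
[[ 0.4477 -0.3409  0.13  ]
 [ 0.467  -0.3346  0.13  ]
 [ 0.4732 -0.3503  0.13  ]
 [ 0.4537 -0.359   0.13  ]] [ 0.4604 -0.3462  0.13  ]
yaw 21.20459390374637
dish (array([0.4284, 0.36  , 0.1069]), np.float64(0.0028450585841771512)) [0.4269 0.3602 0.106 ] [0.4297 0.3615 0.106 ]
dish (array([0.4292, 0.3564, 0.1087]), np.float64(0.0019150986912755195)) [0.428  0.3574 0.106 ] [0.4297 0.3615 0.106 ]
(0.459, -0.338) 0.13 [443.6027 314.9617] [229.2334 349.5298]
(0.459, -0.338) 0.064 [434.6918 313.4431] [234.1023 376.1618]
(0.461, -0.337) 0.13 [443.1311 313.9857] [230.6867 348.8126]
(0.461, -0.337) 0.064 [434.2506 312.5271] [235.4638 375.4531]
chamber [0.5426 0.0048] 29.194745747825067
fit pred [0.4467 0.0577]
(-40, 75) [0.4711 0.0507] [261.0963 302.8203] [243.2849 218.9036]
(-40, -75) [ 0.5443 -0.0802] [320.2346 271.9722] [281.6388 259.2926]
(40, -75) [ 0.6142 -0.0412] [303.9846 240.8035] [315.5629 243.2012]
(40, 75) [0.541  0.0898] [245.016  271.1667] [275.562  205.5374]
[0.2518 0.5164 0.223 ] [[-0.8988  0.4384 -0.001 ]
 [ 0.4384  0.8988 -0.0012]
 [ 0.0003 -0.0015 -1.    ]]
```

```bash
python3 -m pendant '[[-2.5,-3,0,0],[-5,-6,0,0],[-7.5,-9,0,0],[-10,-12,0,0],[-12.5,-15,0,0],[-15,-18,0,0],[-17.5,-21,0,0],[-20,-24,0,0],[-22.5,-27,0,0],[-25,-30,0,0],[-27,-32.7,0,0],[-28,-34,0,0]]' 1
python3 -m pendant '[[-2.5,-3,0,5],[-5,-6,0,10],[-7.5,-9,0,15],[-10,-12,0,20],[-12.5,-15,0,25],[-15,-18,0,30],[-17.5,-21,0,35],[-20,-24,0,40],[-22.5,-27,0,42],[-25,-30,0,42],[-27,-33,0,42],[-28.5,-34.4,0,42]]'
python3 - <<'E'
from h import *
t=[.460,-.3465,.160]
p,M,o=tool();print(p,M,o["time_s"]);print("cm",M.T@(np.array(t)-p)*100)
im=imaging.camera("side");cv2.imwrite("pics/s1.png",cv2.resize(im[240:460,130:390,::-1],(780,660))[:600])
E
```

```text
time_s: 1.1
eef_pos: [0.3549, 0.0854, 0.2237]
eef_rot: [0.0, 0.226, 0.974, -0.001]
wrist_force: [-0.1, 0.7, 1.0]
opening: 0.999
grasp_force: 0.0
time_s: 2.1
eef_pos: [0.4594, -0.3494, 0.223]
eef_rot: [-0.0, 0.56, 0.828, -0.0]
wrist_force: [-1.1, 0.7, 0.7]
opening: 1.002
grasp_force: 0.0
[ 0.45936728 -0.34942857  0.22303426] [[-3.72226115e-01  9.28141705e-01 -8.33176858e-04]
 [ 9.28142064e-01  3.72225795e-01 -5.16181502e-04]
 [-1.68959661e-04 -9.65442724e-04 -9.99999520e-01]] 2.1
cm [0.24932635 0.17382    6.30321916]
```

```bash
python3 -m pendant '[[0.1,0.1,2,0],[0.2,0.2,4,0],[0.25,0.2,5.5,0],[0.25,0.2,6.3,0],[0.25,0.2,6.3,0],[0.25,0.2,6.3,0]]'
python3 - <<'E'
from h import *
p,M,o=tool();print(p)
im=imaging.camera("side");a=cv2.resize(im[270:430,150:310,::-1],(400,600)[:1]*2)
im=imaging.camera("top");b=cv2.resize(im[250:370,390:510,::-1],(400,400))
cv2.imwrite("pics/s1.png",np.hstack([a,b]))
E
```

```text
time_s: 2.65
eef_pos: [0.4609, -0.3423, 0.1608]
eef_rot: [-0.0, 0.559, 0.829, 0.0]
wrist_force: [-0.0, -0.3, -0.2]
opening: 1.001
grasp_force: 0.0
[ 0.46089112 -0.34231313  0.16075815]
```

View pics/s1.png

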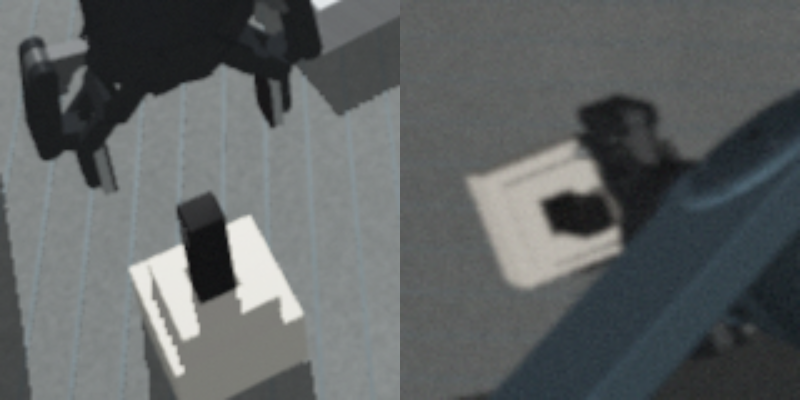

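The fingers are open, aligned with the handle's flats and above its top (handle at (208,205) in the left crop). They need a shift of about 4 mm toward -y before I descend and grip.

```bash
python3 -m pendant '[[-0.35,-0.25,0,0],[-0.35,-0.25,0.5,0],[-0.35,-0.25,2,0],[-0.35,-0.25,3.5,0],[-0.35,-0.25,5,0],[-0.35,-0.25,5.8,0],[-0.35,-0.25,5.9,0],[-0.35,-0.25,5.9,0],[-0.35,-0.25,5.9,0]]'
python3 -m pendant '[[0,0,0,0],[0,0,0,0],[0,0,0,0],[0,0,0,0],[0,0,0,0],[0,0,0,0],[0,0,0,0],[0,0,0,0],[0,0,0,0]]' 0
python3 - <<'E'
from h import *
p,M,o=tool();print(p,o["wrist_force"],o["torque"],o["opening"],o["grasp_force"])
E
```

```text
time_s: 3.5
eef_pos: [0.4604, -0.3473, 0.1027]
eef_rot: [0.001, 0.559, 0.829, -0.0]
wrist_force: [0.0, -1.1, 0.0]
opening: 0.997
grasp_force: 0.0
time_s: 4.25
eef_pos: [0.4602, -0.347, 0.1022]
eef_rot: [0.0, 0.559, 0.829, -0.0]
wrist_force: [0.5, 0.1, 3.3]
opening: 0.247
grasp_force: 59.4
[ 0.46020263 -0.34699506  0.10217943] [0.46353737 0.11740441 3.29149554] [ 0.02673604 -0.12080434 -0.06604404] 0.24737846545686784 59.44956064224243
```

```bash
python3 -m pendant '[[0,0,-0.5,0],[0,0,-1.5,0],[0,0,-2.5,0],[0,0,-3.5,0],[0,0,-4.5,0],[0,0,-5.5,0],[0,0,-6.5,0],[0,0,-7.5,0],[0,0,-8.5,0],[0,0,-9,0],[0,0,-9,0],[0,0,-9,0]]'
python3 - <<'E'
from h import *
p,M,o=tool();print(p,o["wrist_force"],o["grasp_force"])
t=np.array([.4711,.0507,p[2]]);print("cm to seam0",M.T@(t-p)*100)
im=imaging.camera("side");x,y=proj("side",p).astype(int);print(x,y)
cv2.imwrite("pics/s2.png",cv2.resize(im[y-60:y+100,x-80:x+80,::-1],(600,600)))
E
```

```text
time_s: 5.25
eef_pos: [0.46, -0.3468, 0.192]
eef_rot: [0.0, 0.559, 0.829, -0.0]
wrist_force: [-0.0, -0.0, -0.6]
opening: 0.242
grasp_force: 59.1
[ 0.45997507 -0.34680508  0.19200514] [-0.01886269 -0.00217209 -0.62552853] 59.06935930252075
cm to seam0 [ 3.64389940e+01  1.59229413e+01 -1.25068895e-02]
224 326
```

View pics/s2.png

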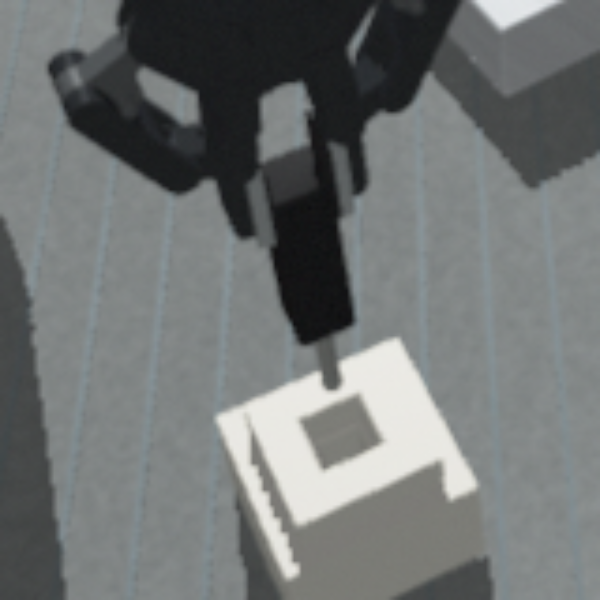

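The wand is out and hanging straight, with its tip at about (232.5,368.5) in the side view. Next I move over seam0.

```bash
python3 -m pendant '[[0.9,0.4,0,0],[2.7,1.2,0,0],[5.4,2.4,0,0],[8.1,3.6,0,0],[10.8,4.8,0,0],[13.5,6,0,0],[16.2,7.2,0,0],[18.9,8.3,0,0],[21.6,9.5,0,0],[24.3,10.7,0,0],[27,11.8,0,0],[29.7,13,0,0]]'
python3 -m pendant '[[2.4,1,0,0],[4.2,1.8,0,0],[5.6,2.4,0,0],[6.4,2.8,0,0],[6.7,2.9,0,0],[6.7,2.9,0,0],[6.7,2.9,0,0]]'
python3 - <<'E'
from h import *
np.set_printoptions(precision=4,suppress=True)
print("tip at stand pred",proj("side",(.46,-.3468,.0948)),"offset at seen",onz("side",(232.5,368.7),.0948))
p,M,o=tool();print(p,o["grasp_force"])
t=np.array([.4711,.0507,.152]);print("cm to seam0 (tip z~.055)",M.T@(t-p)*100)
print("proj tip",proj("side",p-[0,0,.0972]))
im=imaging.camera("side");x,y=proj("side",p).astype(int);print(x,y)
cv2.imwrite("pics/s3.png",cv2.resize(im[y-30:y+120,x-60:x+90,::-1],(600,600)))
E
```

```text
time_s: 6.3
eef_pos: [0.4681, -0.0206, 0.1911]
eef_rot: [-0.001, 0.559, 0.829, -0.0]
wrist_force: [0.9, 0.7, -1.3]
opening: 0.243
grasp_force: 59.1
time_s: 6.88
eef_pos: [0.4709, 0.0499, 0.1916]
eef_rot: [-0.0, 0.559, 0.829, -0.0]
wrist_force: [0.2, -0.2, -0.9]
opening: 0.243
grasp_force: 59.1
tip at stand pred [232.4967 369.289 ] offset at seen [ 0.46   -0.3458  0.0948]
[0.4709 0.0499 0.1916] 59.069985151290894
cm to seam0 (tip z~.055) [0.0635 0.0536 3.9577]
proj tip [241.164  202.3503]
236 161
```

View pics/s3.png

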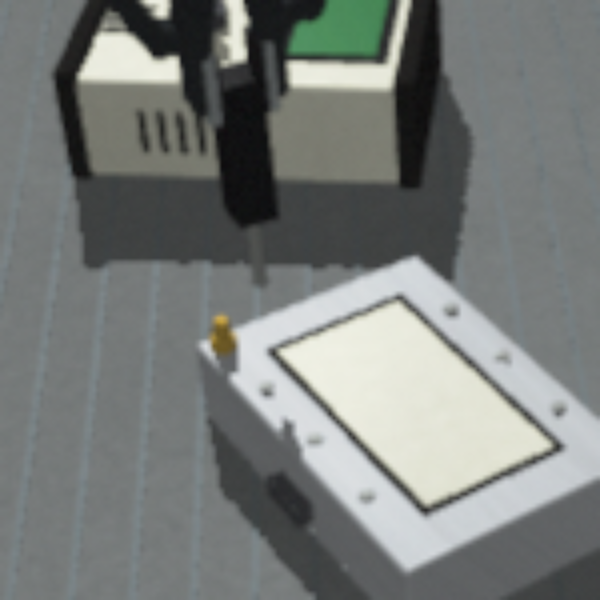

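The tip is at (262,284) in the crop, (241.5,202) in the full image, as predicted. The gasket corners also match the prediction to about 1 px. Next I lower the tip to just above the corner.

```bash
python3 -m pendant '[[0.06,0.05,0.8,0],[0.06,0.05,1.6,0],[0.06,0.05,2.4,0],[0.06,0.05,3.1,0],[0.06,0.05,3.6,0],[0.06,0.05,3.9,0],[0.06,0.05,4,0],[0.06,0.05,4.05,0],[0.06,0.05,4.05,0],[0.06,0.05,4.05,0]]'
python3 - <<'E'
from h import *
np.set_printoptions(precision=4,suppress=True)
p,M,o=tool();print(p,o["wrist_force"])
for t in((.5450,-.0802),(.6145,-.0412)):print(M.T@(np.array([*t,p[2]])-p)*100)
print("proj tip",proj("side",p-[0,0,.0972]))
im=imaging.camera("side");cv2.imwrite("pics/s4.png",cv2.resize(im[190:240,215:265,::-1],(600,600)))
E
```

```text
time_s: 7.77
eef_pos: [0.4716, 0.0511, 0.1517]
eef_rot: [0.0, 0.559, 0.829, 0.0]
wrist_force: [-0.3, -0.6, -1.2]
opening: 0.24
grasp_force: 59.1
[0.4716 0.0511 0.1517] [-0.3041 -0.5855 -1.2406]
[-14.9211   1.8916   0.0067]
[-13.9091   9.7965   0.0114]
proj tip [243.2873 217.151 ]
```

View pics/s4.png

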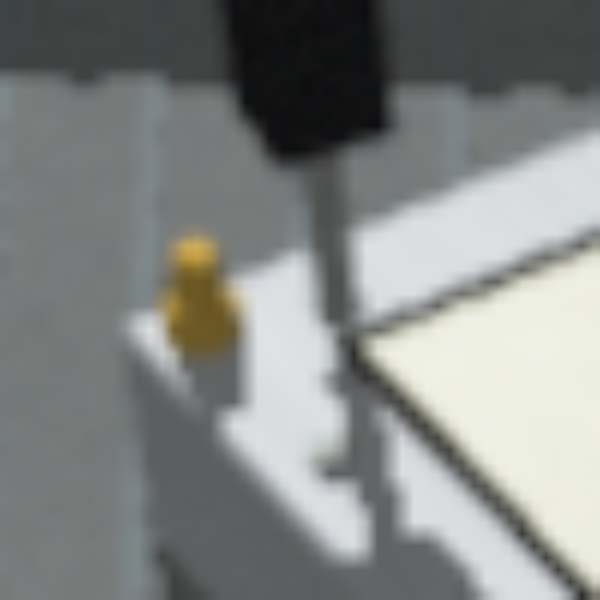

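The tip is at (338,320), just above the gasket corner at (355,345), with no contact force. I sweep the long side at 2.5 mm per row.

```bash
python3 -m pendant '[[-0.25,0.05,0,0],[-0.5,0.1,0,0],[-0.75,0.13,0,0],[-1,0.17,0,0],[-1.25,0.2,0,0],[-1.5,0.24,0,0],[-1.75,0.27,0,0],[-2,0.3,0,0],[-2.25,0.33,0,0],[-2.5,0.36,0,0],[-2.75,0.4,0,0],[-3,0.44,0,0]]'
python3 -m pendant '[[-0.25,0.03,0,0],[-0.5,0.06,0,0],[-0.75,0.1,0,0],[-1,0.13,0,0],[-1.25,0.16,0,0],[-1.5,0.2,0,0],[-1.75,0.23,0,0],[-2,0.26,0,0],[-2.25,0.3,0,0],[-2.5,0.33,0,0],[-2.75,0.36,0,0],[-3,0.39,0,0]]'
python3 - <<'E'
from h import *
np.set_printoptions(precision=4,suppress=True)
p,M,o=tool();print(p,o["wrist_force"],M.T@(np.array([.5450,-.0802,p[2]])-p)*100)
E
```

```text
time_s: 8.82
eef_pos: [0.4867, 0.0247, 0.1513]
eef_rot: [-0.0, 0.559, 0.829, -0.0]
wrist_force: [-0.2, -0.3, -0.1]
opening: 0.245
grasp_force: 59.1
time_s: 9.82
eef_pos: [0.5016, -0.0017, 0.1513]
eef_rot: [0.0, 0.559, 0.829, 0.0]
wrist_force: [0.7, -0.3, -0.4]
opening: 0.237
grasp_force: 59.1
[ 0.5016 -0.0017  0.1513] [ 0.7009 -0.2759 -0.4476] [-8.9063  1.0867  0.0001]
```

```bash
python3 -m pendant '[[-0.25,0.03,0,0],[-0.5,0.06,0,0],[-0.75,0.1,0,0],[-1,0.13,0,0],[-1.25,0.16,0,0],[-1.5,0.2,0,0],[-1.75,0.23,0,0],[-2,0.26,0,0],[-2.25,0.3,0,0],[-2.5,0.33,0,0],[-2.75,0.36,0,0],[-3,0.39,0,0]]'
python3 -m pendant '[[-0.25,0.03,0,0],[-0.5,0.06,0,0],[-0.75,0.1,0,0],[-1,0.13,0,0],[-1.25,0.16,0,0],[-1.5,0.2,0,0],[-1.75,0.23,0,0],[-2,0.26,0,0],[-2.25,0.3,0,0],[-2.5,0.33,0,0],[-2.75,0.36,0,0],[-3,0.39,0,0]]'
python3 -m pendant '[[-0.25,0.03,0,0],[-0.5,0.06,0,0],[-0.75,0.1,0,0],[-1,0.13,0,0],[-1.25,0.16,0,0],[-1.5,0.2,0,0],[-1.75,0.23,0,0],[-2,0.26,0,0],[-2.25,0.3,0,0],[-2.5,0.33,0,0],[-2.75,0.36,0,0],[-2.9,0.38,0,0]]'
python3 - <<'E'
from h import *
np.set_printoptions(precision=4,suppress=True)
p,M,o=tool();print(p,o["wrist_force"],M.T@(np.array([.5450,-.0802,p[2]])-p)*100,M.T@(np.array([.6148,-.0412,p[2]])-p)*100)
print("tip",proj("side",p-[0,0,.0972]))
im=imaging.camera("side");cv2.imwrite("pics/s5.png",cv2.resize(im[215:275,250:330,::-1],(800,600)))
E
```

```text
time_s: 10.82
eef_pos: [0.5164, -0.0281, 0.1513]
eef_rot: [0.0, 0.559, 0.829, -0.0]
wrist_force: [0.4, -0.1, -1.1]
opening: 0.246
grasp_force: 59.1
time_s: 11.82
eef_pos: [0.5312, -0.0544, 0.1513]
eef_rot: [-0.0, 0.559, 0.829, -0.0]
wrist_force: [-0.2, 0.4, -0.9]
opening: 0.245
grasp_force: 59.1
time_s: 12.82
eef_pos: [0.5457, -0.08, 0.1513]
eef_rot: [0.0, 0.559, 0.829, 0.0]
wrist_force: [-0.6, -0.1, 0.1]
opening: 0.243
grasp_force: 59.1
[ 0.5457 -0.08    0.1513] [-0.5932 -0.0791  0.1261] [ 0.0032 -0.074  -0.    ] [1.0056 7.8585 0.0007]
tip [282.2677 257.5964]
```

View pics/s5.png

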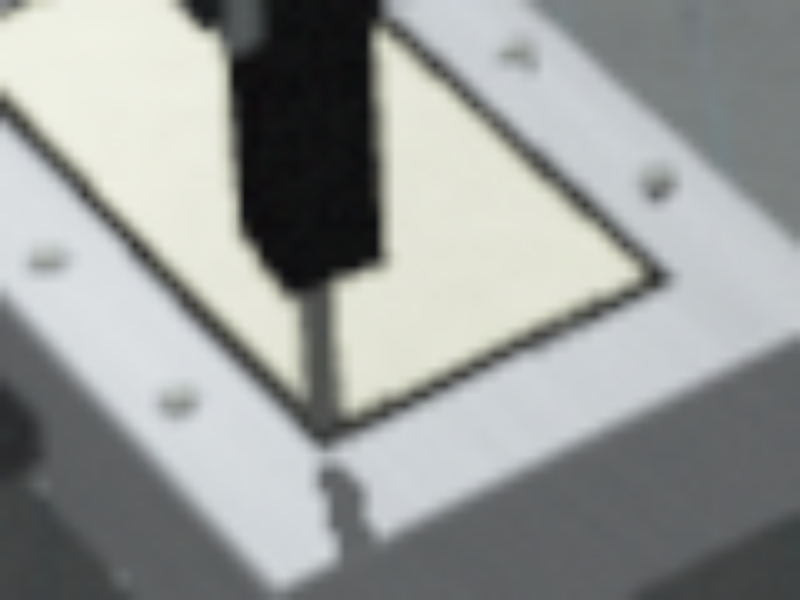

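The tip is at the second corner (325,435), on the gasket line. Now the short side.

```bash
python3 -m pendant '[[0.03,0.25,0,0],[0.06,0.5,0,0],[0.1,0.75,0,0],[0.13,1,0,0],[0.16,1.25,0,0],[0.19,1.5,0,0],[0.22,1.75,0,0],[0.25,2,0,0],[0.29,2.25,0,0],[0.32,2.5,0,0],[0.35,2.75,0,0],[0.38,3,0,0]]'
python3 -m pendant '[[0.03,0.25,0,0],[0.06,0.5,0,0],[0.1,0.75,0,0],[0.13,1,0,0],[0.16,1.25,0,0],[0.19,1.5,0,0],[0.22,1.75,0,0],[0.25,2,0,0],[0.29,2.25,0,0],[0.32,2.5,0,0],[0.35,2.75,0,0],[0.38,3,0,0]]'
python3 -m pendant '[[0.03,0.25,0,0],[0.06,0.5,0,0],[0.1,0.75,0,0],[0.13,1,0,0],[0.16,1.25,0,0],[0.19,1.5,0,0],[0.22,1.75,0,0],[0.24,1.9,0,0],[0.24,1.9,0,0],[0.24,1.9,0,0],[0.24,1.9,0,0]]'
python3 - <<'E'
from h import *
np.set_printoptions(precision=4,suppress=True)
p,M,o=tool();print(p,o["wrist_force"],M.T@(np.array([.6148,-.0412,p[2]])-p)*100)
print("tip",proj("side",p-[0,0,.0972]),proj("top",p-[0,0,.0972]))
print("to dish via",M.T@(np.array([.4287,.3605,.23])-p)*100)
c=cv2.imread("pics/top0.png")
for u,z in(((230,172),.13),((350,177),.16)):print("jar/bottle approx top",onz("top",u,z))
E
```

```text
time_s: 13.87
eef_pos: [0.5721, -0.0648, 0.1513]
eef_rot: [-0.0, 0.559, 0.829, -0.0]
wrist_force: [0.5, 0.1, -0.9]
opening: 0.242
grasp_force: 59.1
time_s: 14.87
eef_pos: [0.5985, -0.05, 0.1513]
eef_rot: [-0.0, 0.559, 0.829, 0.0]
wrist_force: [1.1, 0.9, -0.9]
opening: 0.246
grasp_force: 59.1
time_s: 15.78
eef_pos: [0.6149, -0.0408, 0.1513]
eef_rot: [-0.0, 0.559, 0.829, -0.0]
wrist_force: [0.1, 0.4, -0.7]
opening: 0.242
grasp_force: 59.1
[ 0.6149 -0.0408  0.1513] [ 0.1391  0.4065 -0.6535] [-0.0326 -0.0284  0.    ]
tip [315.9465 241.5253] [303.8484 240.2705]
to dish via [44.184  -2.2356 -7.8724]
jar/bottle approx top [0.7484 0.122  0.13  ]
jar/bottle approx top [ 0.7395 -0.1319  0.16  ]
```

```bash
python3 -m pendant '[[0,0,-0.7,0],[0,0,-2,0],[0.5,0,-4,0],[2,-0.1,-6,0],[4.5,-0.2,-7.5,0],[7.5,-0.4,-7.9,0],[10.7,-0.5,-7.9,0],[14,-0.7,-7.9,0],[17.3,-0.8,-7.9,0],[20.6,-1,-7.9,0],[23.9,-1.2,-7.9,0],[27.2,-1.4,-7.9,0]]'
python3 -m pendant '[[3.3,-0.2,0,0],[6.5,-0.4,0,0],[9.7,-0.5,0,0],[12.5,-0.6,0,0],[14.6,-0.7,0,0],[16,-0.8,0,0],[16.8,-0.84,0,0],[17,-0.84,0,0],[17,-0.84,0,0],[17,-0.84,0,0]]'
python3 - <<'E'
from h import *
np.set_printoptions(precision=4,suppress=True)
p,M,o=tool();print(p,o["wrist_force"],M.T@(np.array([.4287,.3605,p[2]])-p)*100)
print("tip",proj("side",p-[0,0,.0972]),"dish",proj("side",[.4287,.3605,.106]))
im=imaging.camera("side");cv2.imwrite("pics/s6.png",cv2.resize(im[90:150,190:270,::-1],(800,600)))
E
```

```text
time_s: 16.78
eef_pos: [0.4997, 0.2075, 0.2321]
eef_rot: [0.001, 0.559, 0.829, 0.001]
wrist_force: [1.0, -0.1, -1.2]
opening: 0.238
grasp_force: 59.1
time_s: 17.62
eef_pos: [0.4292, 0.36, 0.2307]
eef_rot: [0.0, 0.559, 0.829, 0.0]
wrist_force: [0.4, -0.0, -0.8]
opening: 0.243
grasp_force: 59.1
[0.4292 0.36   0.2307] [ 0.4184 -0.0141 -0.8156] [ 0.0625 -0.029  -0.    ]
tip [223.0933 114.7391] dish [224.196  124.7217]
```

View pics/s6.png

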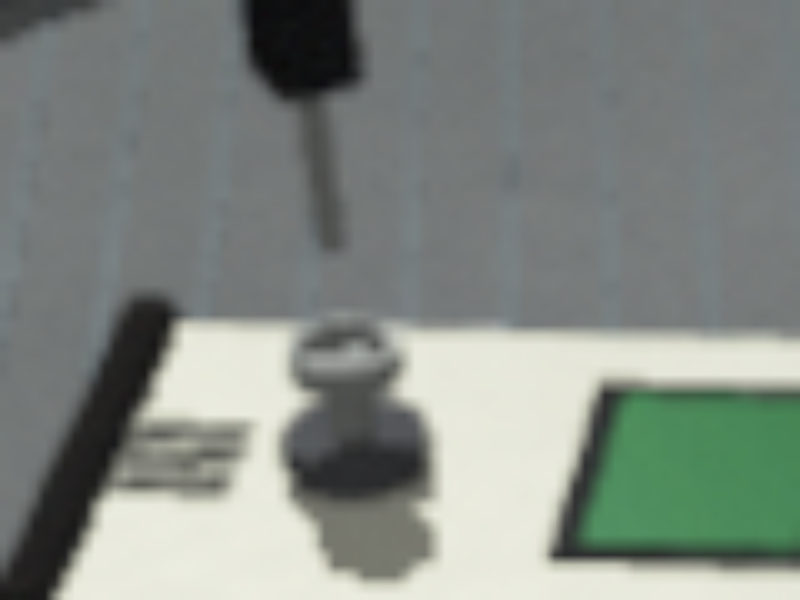

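The dish rim's centre is at (347,347) in the crop, (224.7,124.7) in the full image. The tip at (333,247) is directly above it, so I lower and watch the force.

```bash
python3 -m pendant '[[0.04,0,0.5,0],[0.04,0,1,0],[0.04,0,1.5,0],[0.04,0,2,0],[0.04,0,2.3,0],[0.04,0,2.6,0],[0.04,0,2.8,0],[0.04,0,2.9,0],[0.04,0,2.9,0],[0.04,0,2.9,0],[0.04,0,2.9,0]]'
python3 -m pendant '[[0,0,0.05,0],[0,0,0.1,0],[0,0,0.15,0],[0,0,0.2,0],[0,0,0.2,0],[0,0,0.2,0],[0,0,0.2,0],[0,0,0.2,0]]'
python3 -m pendant '[[0,0,0.05,0],[0,0,0.1,0],[0,0,0.15,0],[0,0,0.2,0],[0,0,0.2,0],[0,0,0.2,0],[0,0,0.2,0],[0,0,0.2,0]]'
python3 -m pendant '[[0,0,0.05,0],[0,0,0.1,0],[0,0,0.15,0],[0,0,0.2,0],[0,0,0.2,0],[0,0,0.2,0],[0,0,0.2,0],[0,0,0.2,0]]'
```

```text
time_s: 18.58
eef_pos: [0.4287, 0.3612, 0.2016]
eef_rot: [0.0, 0.559, 0.829, 0.0]
wrist_force: [0.0, 0.2, -0.9]
opening: 0.244
grasp_force: 59.1
time_s: 19.25
eef_pos: [0.4285, 0.361, 0.1993]
eef_rot: [-0.0, 0.559, 0.829, 0.0]
wrist_force: [-0.4, 0.5, -0.0]
opening: 0.245
grasp_force: 59.1
time_s: 19.92
eef_pos: [0.4286, 0.3611, 0.1975]
eef_rot: [0.0, 0.559, 0.829, 0.0]
wrist_force: [-0.1, 0.3, 1.5]
opening: 0.241
grasp_force: 59.4
time_s: 20.58
eef_pos: [0.4286, 0.3611, 0.1954]
eef_rot: [0.0, 0.559, 0.829, 0.0]
wrist_force: [-0.1, -0.5, 3.0]
opening: 0.24
grasp_force: 59.6
```

```bash
python3 -m pendant '[[0,0,0.05,0],[0,0,0.1,0],[0,0,0.15,0],[0,0,0.2,0],[0,0,0.25,0],[0,0,0.3,0],[0,0,0.3,0],[0,0,0.3,0],[0,0,0.3,0],[0,0,0.3,0],[0,0,0.3,0],[0,0,0.3,0]]'
python3 - <<'E'
from h import *
p,M,o=tool();print("tip",proj("side",p-[0,0,.0972]))
im=imaging.camera("side");cv2.imwrite("pics/s7.png",cv2.resize(im[90:150,190:270,::-1],(800,600)))
E
```

```text
time_s: 21.58
eef_pos: [0.4286, 0.3611, 0.1925]
eef_rot: [0.0, 0.559, 0.829, 0.0]
wrist_force: [0.9, 0.0, 4.6]
opening: 0.243
grasp_force: 59.8
tip [224.6731333  128.46261685]
```

View pics/s7.png

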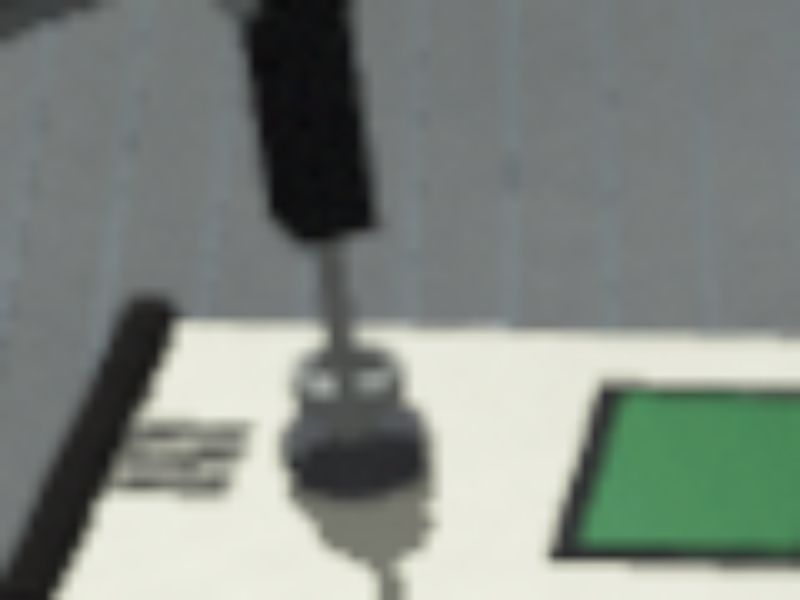

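The probe stands in the dish, whose rim has dropped from 318 to about 345 in the crop (about 6 mm). The force of about 5.5 N fits that. I hold here and hand in.

```bash
python3 -m pendant '[[0,0,0,0],[0,0,0,0],[0,0,0,0],[0,0,0,0],[0,0,0,0],[0,0,0,0],[0,0,0,0],[0,0,0,0],[0,0,0,0],[0,0,0,0],[0,0,0,0],[0,0,0,0]]' >/dev/null
python3 -m pendant '[[0,0,0,0],[0,0,0,0],[0,0,0,0],[0,0,0,0],[0,0,0,0],[0,0,0,0],[0,0,0,0],[0,0,0,0],[0,0,0,0],[0,0,0,0],[0,0,0,0],[0,0,0,0]]' >/dev/null
python3 -m pendant '[[0,0,0,0],[0,0,0,0],[0,0,0,0],[0,0,0,0],[0,0,0,0],[0,0,0,0],[0,0,0,0],[0,0,0,0],[0,0,0,0],[0,0,0,0],[0,0,0,0],[0,0,0,0]]' >/dev/null
python3 -m pendant '[[0,0,0,0],[0,0,0,0],[0,0,0,0],[0,0,0,0],[0,0,0,0],[0,0,0,0],[0,0,0,0],[0,0,0,0],[0,0,0,0],[0,0,0,0],[0,0,0,0],[0,0,0,0]]'
python3 -c "from bench import workorder;print(workorder.hand_in())"
```

```text
time_s: 25.63
eef_pos: [0.4286, 0.3611, 0.1924]
eef_rot: [0.0, 0.559, 0.829, 0.0]
wrist_force: [-1.7, -0.2, 4.9]
opening: 0.24
grasp_force: 59.8
the job is handed in; nothing more can be done
None
```

I ran the wand along the gasket from the first corner to the third at about 3 cm/s, then pressed the dish an estimated 5–6 mm down and held it for 4 s; the job was handed in at 25.6 s with the wand still pressed, and the hand-in returned no verdict.

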